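# Hang the telescoping brush on its post and draw it out

### The job

Hang the telescoping cleaning brush by its ring on the slimmer of the two upright steel posts on the bench, and let go of it. Then press in the spring button on the side of its metal sleeve and, with the ring still on the post, pull the sleeve straight out past the first stop to the second stop, which is the end of its travel. Finish while still gripping the sleeve and holding it fully extended, and leave everything else on the bench where it is.

Things in the scene. Friction and masses are not known exactly. Their poses are not given: they have to be found in the camera images.
- brush: Loose telescoping brush, about 350 g, 295 mm long, lying flat. Origin: underside, on the centre line, where handle meets sleeve, within 25 mm of the centre of mass; +x runs from ring to brush head, z up. Black fixed handle, to carry it by: 28 mm wide (y), 28 tall, x = -95 to 0 mm. Aluminium sleeve, 28 x 28 mm, x = 0 to 110, with the brush head, slides along +x on a rod fixed in the handle.
- ring (a point): Centre of the round through hole, 26 mm in diameter, upright axis, in the steel ring plate (46 x 46 mm, 8 mm thick, its underside 10 mm and this point 14 mm above the brush's underside). It lies on the tool's centre line 130 mm behind the brush's origin (x = -130 mm), 35 mm from the handle's end.
- pinch (a point): Middle of the sleeve, 25 mm from its handle end, 14 mm above its underside; moves with it. x towards the brush head, y towards the grey button (22 mm long, 16 tall), 5 mm proud of the +y side. Pinching here across y, 33 mm wide, 28 once pressed, with fingers reaching below half height, pushes the button in.
- head (a point): Middle of the brush head, on the underside: 70 mm wide (y), 32 mm along x, 28 mm tall; fixed to the sleeve's far end, 101 mm beyond the pinch point.
- snap (a joint): How far the spring button is pressed in: 0 out, 0.005 m flush with the sleeve. The spring pushes back with 2 N when out and 6 N when flush. Out, it locks the sleeve at a stop; pressed in 4 mm or more it frees the sleeve.
- extension (a joint): How far the sleeve is pulled out: 0 pushed in (locked, as at the start), 0.035 m first stop, 0.070 second stop; travel ends at 0.071. A locked stop has 1.5 mm of play. Button pressed, it slides against 2 to 3 N and runs past the first stop; let go between stops, the button snaps out at the next. No spring draws it back.
- slim_post: Post for the ring: upright round steel pin 13 mm in diameter, top 50 mm above the bench, on a round flange 50 mm across, 9 mm thick. Fixed to the bench. Origin on its axis at bench height. With the ring down on it the brush lies flat on the bench, can swing round the post and has about 6 mm of slack every way.
- stout_post: The stout post, same flange and height as the slim one but 34 mm in diameter: too thick for the ring. Fixed. Origin on its axis at bench height.
- shaker: Bystander: glass salt jar with steel cap, 44 mm across, 75 mm tall; origin under its centre.
- bowl: Bystander: steel bowl, 110 mm across, 50 mm tall; origin under its centre.
- cup: Bystander: white ceramic cup, 70 mm across, 70 mm tall; origin under its centre.
- spatula: Bystander: kitchen spatula 260 mm long lying on the bench; x along its length.
- squeeze: Bystander: clear plastic bottle, 60 mm across, 170 mm tall; origin under its centre.
- scrubber: Bystander: grey scrubbing block 100 x 65 x 30 mm; origin under its centre.
- pot: Bystander: small steel pot, 120 mm across, 80 mm tall; origin under its centre.

How it is judged:
On the way, in this order (a step that is already met when the one before it is completed fails the run):
1. the ring is down on the slim post, the sleeve still pushed in, and the brush has been let go of (horizontal distance between ring and slim_post below 0.01 m and height (world z) of ring below 0.03 m and contact force between the fingers and brush below 0.2 N and value of joint extension below 0.006 m), for 0.2 s.
2. the button is pressed in by the gripper before the sleeve has been drawn out, the ring on the post (horizontal distance between ring and slim_post below 0.01 m and height (world z) of ring below 0.03 m and value of joint snap above 0.0035 m and value of joint extension below 0.025 m and contact force between the fingers and extension above 1 N), for 0.05 s.
3. the sleeve is out at the second stop and held, the ring on the post (horizontal distance between ring and slim_post below 0.01 m and height (world z) of ring below 0.03 m and value of joint extension above 0.066 m and contact force between the fingers and extension above 1 N), for 0.3 s.
At the end, for the whole second after the job is handed in: The ring is on the slim post (hole centre within 10 mm of the post's axis, below 30 mm over the bench), the sleeve is drawn out more than 66 mm (second stop), the brush lies within 0.2 rad of flat and at rest, and the fingers still grip the sleeve part with more than 1 N (all of step 3 and angle between brush's own z axis and vertical below 0.2 rad and linear speed of brush below 0.03 m/s); the arm keeps its last pose, push and grip.
It fails at once if a bystander is shoved or lifted more than 30 mm (distance of any of shaker, bowl, cup, spatula, squeeze, scrubber, pot from where it was at the start of the episode above 0.03 m).
It also fails if it takes over 51 s, if anything falls off the work surface, if the arm or the gripper's body presses on something with over 40 N, if the wrist force passes 120 N, or if a joint passes its speed limit or range.

### The arm

A 6-joint arm with a two-finger parallel gripper is mounted at the origin on the work surface. World frame = base frame: x ahead of the robot, y to its left, z up, the work surface at z = 0. Lengths are in m, angles in rad, forces in N, time in s.
With the tool pointing down it reaches from about 0.35 to 0.775 m from the base axis. Payload 7.3 kg.
Tool frame: the origin (TCP) lies at the very end of the fingers, on their centre line; the grasp point (between the pads) lies 19 mm behind it; z points along the fingers, x is the direction in which the jaws open and shut, and the axes are right-handed (so a half turn about z gives the same grasp; the last joint's range is limited). The gripper opens to 92 mm and grips with 3 to 60 N. Pads are 19 mm wide; open, the fingers measure 130 mm over their backs; the gripper's body (75 mm by 190 mm) begins 47 mm behind the grasp point.
Start: joints at [1.178, 0.342, 1.524, -0, 1.275, -0.146], TCP at [0.128, 0.509, 0.227] pointing down, gripper open.
Joint ranges: [-2.53, 2.53], [-0.77, 2.02], [0.04, 2.7], [-1, 4.14], [0.28, 2.66], [-3.11, 3.11]. Speed limits (rad/s): [2.57, 2.57, 3.14, 3.14, 3.14, 3.14].

### API

Orientations are given as [roll, pitch, yaw] about the fixed x, y, z axes, in that order (R = Rz(yaw) Ry(pitch) Rx(roll)).
In Python, from cell import robot, read_camera, nets gives the robot as it stands. The module is installed in compiled form; this text tells all that it offers.
- The arm moves only by the tool carry_out, never from a script. Its arguments are lists of equal length, an entry for each row: "translation": the shift along the tool's x, y, z in m, a list of three; "turn": the turn, a rotation vector about the tool's x, y, z in rad, a list of three; "gripper": the gripper's target within -1 to 1 (shut at 1, half-way at 0, fully open at -1). A call has 1 to 10 rows; each row shifts and turns the commanded pose from where the row before left it, along the tool's axes as they then stand; what a row does not reach is not made up. A row lasts 1/10 s, in which the tool goes at most 50 mm and 8.59 degrees, less where a joint would pass 70% of its speed; a pose out of reach is approached as far as the arm can. A call with a gripper value outside its range is refused whole. The fingers move at their own pace and stop on an object; "squeeze" is the grip in N (left out, the last holds). Time passes only in rows, so rows that do not move let the fingers close. It gives the time, the measured TCP pose, the force and the opening at its end, in the units of the state.
- robot.observe(): the state, without advancing time (a new reading comes with each control period).
- read_camera(name): name is "side" or "top" or "wrist"; returns a dict with "img" (420x560x3 uint8, red, green, blue), "fx", "fy", "cx", "cy" (pixels), "distortion" ([k1, k2, p1, p2, k3] as OpenCV has them; the pictures are not rectified), "world_from_camera" (4x4, takes a point from camera to world coordinates). Camera axes: x right, y down, z forward; pixel columns grow to the right and rows downward; lengths in m; the calibration is good to about 2 mm. A picture is of the moment at which its call begins. There is no depth.
- robot.hand_in(): hands the job in, once; it reports no verdict.
Trained networks look in a picture, given as the dict that the camera call returned (one of the last four; its "shot" number tells which), for a name from the list of things; names that differ only in an ending like _2 or _b are one class to them, and where a whole thing is asked for, a point or a joint stands for the part that bears it (a point fixed in the world has none). Each returns a list of dicts, best first, with "score" (0 to 1); they miss things now and then, are a little off and sometimes report something else, mostly with a low value. They report only what shows in the picture. A call takes as long as a camera call.
- nets.regions_of(picture, name): "region" (420x560 bool, what is visible of it) and "pixel" ([column, row] in pixels, amid what is visible of it).
- nets.tip_of(picture, name): "pixel" ([column, row] in pixels: a listed point, or the origin of a listed thing).
The state is a dict: "time": time; "qpos": joint angles; "qvel": joint speeds; "joint_efforts": joint torques, N m; "tool_pos": TCP position; "tool_rot": TCP orientation; "contact_force": force on the tool from outside, world axes, zero at the start; "torque": the same for the moment, N m; "opening": finger opening in m.
Only numpy, scipy, OpenCV 4.12 (cv2) and the standard library are available. Lean on these libraries where they do the work, as an engineer would, in place of code of your own. Each camera call takes 0.05 s, during which the arm holds its last target. There are 200 camera calls.

## Working session

There is one attempt and no reset: what is moved stays moved. The work goes in short steps, Python scripts to look and compute and a tool call to move; the robot and the scene stay as the last step left them, time stands still between calls to the robot, and variables do not carry over. Pictures are saved under pics/ and viewed, about 8 in all and at most 12, crops included, and the job is handed in when it is done.

Besides the shell and the picture viewer there is one more tool, called after "Emit:" as name(argument=value, ...), one argument or row to a line, values as JSON. carry_out: Moves the arm, as the interface text tells. Its arguments: {"type":"object","properties":{"translation":{"type":"array","items":{"type":"array","items":{"type":"number"}}},"turn":{"type":"array","items":{"type":"array","items":{"type":"number"}}},"gripper":{"type":"array","items":{"type":"number"}},"squeeze":{"type":"number"}},"required":["translation","turn","gripper"]}

```bash
mkdir -p pics
cat > h.py <<'E'
import numpy as np, cv2
from cell import robot, read_camera, nets
def ray(p,px):
    K=np.array([[p["fx"],0,p["cx"]],[0,p["fy"],p["cy"]],[0,0,1.]])
    u=cv2.undistortPoints(np.array([[px]],float),K,np.array(p["distortion"],float))[0,0]
    T=np.array(p["world_from_camera"]); return T[:3,3],T[:3,:3]@np.array([u[0],u[1],1.])
def onz(p,px,z):
    o,d=ray(p,px); return o+d*(z-o[2])/d[2]
def proj(p,X):
    K=np.array([[p["fx"],0,p["cx"]],[0,p["fy"],p["cy"]],[0,0,1.]]);T=np.linalg.inv(np.array(p["world_from_camera"]))
    return cv2.projectPoints(np.array(X,float).reshape(-1,3),cv2.Rodrigues(T[:3,:3])[0],T[:3,3],K,np.array(p["distortion"],float))[0][:,0]
def tri(a,pa,b,pb):
    A=[];y=[]
    for p,x in((a,pa),(b,pb)):
        o,d=ray(p,x);d/=np.linalg.norm(d);M=np.eye(3)-np.outer(d,d);A.append(M);y.append(M@o)
    return np.linalg.lstsq(np.vstack(A),np.hstack(y),rcond=None)[0]
def save(p,n,s=1): cv2.imwrite("pics/"+n+".png",p["img"][:,:,::-1])
E
cat > a.py <<'E'
from h import *
np.set_printoptions(precision=4,suppress=True)
s=robot.observe();print(s["time"],s["tool_pos"],s["tool_rot"],s["opening"])
Z=dict(ring=.014,pinch=.014,head=0,brush=0)
ims=[]
for c in("top","side"):
    p=read_camera(c);save(p,c+"0");ims.append(p["img"][:,:,::-1])
    print(c,np.array(p["world_from_camera"])[:3,3])
    for n in["brush","ring","pinch","head","slim_post","stout_post","shaker","bowl","cup","spatula","squeeze","scrubber","pot"]:
        for r in nets.tip_of(p,n)[:2]: print(n,round(r["score"],2),np.round(r["pixel"],1),onz(p,r["pixel"],Z.get(n,0)))
E
python3 a.py
```

```text
0.0 [0.1281 0.5087 0.2261] [-3.1414  0.0015  1.324 ] 0.0917036229001937
top [0.5008 0.0591 1.0338]
brush 0.61 [220.8 204.6] [0.5483 0.2077 0.    ]
ring 0.76 [267.8 208.4] [0.5357 0.0824 0.014 ]
ring 0.2 [381.1 158.8] [ 0.6635 -0.2226  0.014 ]
head 0.64 [171.2 202.3] [0.5567 0.3411 0.    ]
head 0.51 [210.4 206.2] [0.5445 0.2356 0.    ]
slim_post 0.84 [382.3 160.3] [ 0.6616 -0.2297  0.    ]
slim_post 0.5 [126.5 181.7] [0.6145 0.464  0.    ]
stout_post 0.52 [374.6 222. ] [ 0.4947 -0.2034  0.    ]
shaker 0.94 [431.3 197. ] [ 0.5597 -0.3636  0.    ]
bowl 0.85 [283.6 120.5] [0.7732 0.0366 0.    ]
cup 0.63 [327.8 272.7] [ 0.3622 -0.0741  0.    ]
spatula 0.71 [205.8 131.1] [0.7476 0.2471 0.    ]
spatula 0.19 [384.3 160.9] [ 0.6599 -0.2351  0.    ]
squeeze 0.84 [124.8 184. ] [0.6083 0.4687 0.    ]
scrubber 0.91 [131.3 259.7] [0.4044 0.4514 0.    ]
pot 0.51 [211.7 205.9] [0.5453 0.2321 0.    ]
side [ 0.3344 -1.0908  0.7739]
ring 0.97 [260.5 231.8] [0.526 0.078 0.014]
pinch 0.81 [257.2 203.6] [0.5417 0.2272 0.014 ]
head 0.72 [254.1 187.8] [0.552  0.3502 0.    ]
slim_post 0.8 [342.1 301.8] [ 0.66   -0.2186 -0.    ]
stout_post 0.86 [275.8 303.3] [ 0.5138 -0.1958  0.    ]
shaker 0.86 [318.9 354.6] [ 0.5677 -0.3653  0.    ]
bowl 0.63 [357.8 234.4] [0.7827 0.0396 0.    ]
cup 0.67 [203.8 281.3] [ 0.3631 -0.0881  0.    ]
spatula 0.77 [322.7 198.2] [0.7427 0.2487 0.    ]
squeeze 0.87 [264.6 171. ] [0.604  0.4596 0.    ]
scrubber 0.97 [204.6 177.8] [0.4072 0.446  0.    ]
pot 0.71 [275.  306.9] [ 0.5097 -0.2075  0.    ]
pot 0.65 [379.  348.2] [ 0.6912 -0.3723 -0.    ]
```

View pics/top0.png

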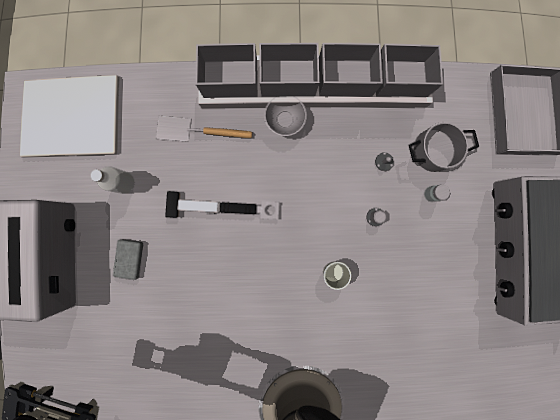

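View pics/side0.png

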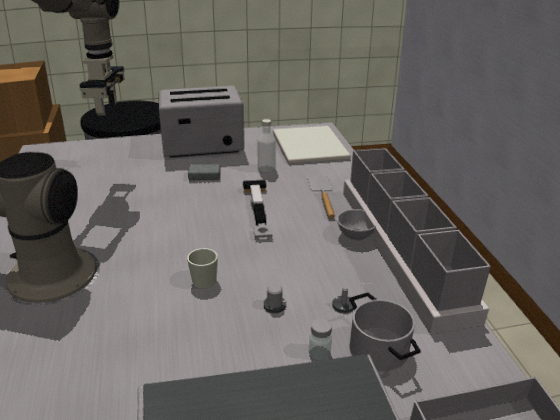

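The top view shows the brush lying along +y, with its head near (172,204) and ring near (268,210). The slim post is at (384,161), with the pot and its handle to its right. The stout post is at (376,216). The button is on the brush's −x(world) side. I'll turn the wrist first, then go above the handle.

Emit:
carry_out(
  translation=[
    [0,0,0],
    [0,0,0],
    [0,0,0],
    [0,0,0],
    [0,0,0],
    [0,0,0],
    [0,0,0],
    [0,0,0],
    [0,0,0],
    [0,0,0],
  ],
  turn=[
    [0,0,0.1413],
    [0,0,0.1413],
    [0,0,0.1413],
    [0,0,0.1413],
    [0,0,0.1413],
    [0,0,0.1413],
    [0,0,0.1413],
    [0,0,0.1413],
    [0,0,0.1413],
    [0,0,0.1413],
  ],
  gripper=[-1,-1,-1,-1,-1,-1,-1,-1,-1,-1],
)

```text
time: 2.4
tool_pos: [0.1282, 0.5091, 0.2267]
tool_rot: [-3.142, 0.0, -0.095]
contact_force: [-0.9, -0.1, 0.1]
opening: 0.0919
```

```bash
cat >> h.py <<'E'
from scipy.spatial.transform import Rotation as R
def delta(target,yaw=None):
    s=robot.observe();M=R.from_euler("xyz",s["tool_rot"])
    print("t",round(s["time"],2),"pos",np.round(s["tool_pos"],4),"rot",np.round(s["tool_rot"],4),"open",round(s["opening"],4),"F",np.round(s["contact_force"],1))
    print("tool shift",np.round(M.inv().apply(np.array(target)-s["tool_pos"]),4))
    if yaw is not None: print("tool turn",np.round((M.inv()*R.from_euler("xyz",[np.pi,0,yaw])).as_rotvec(),4))
E
python3 -c "
from h import *
delta([.5405,.1845,.2],-.089)"
```

```text
t 2.4 pos [0.1282 0.5091 0.2267] rot [-3.1416  0.     -0.0949] open 0.0919 F [-0.9 -0.1  0.1]
tool shift [0.4412 0.2841 0.0267]
tool turn [-0.      0.     -0.0059]
```

Emit:
carry_out(
  translation=[
    [0.042,0.027,0.0],
    [0.042,0.027,0.0],
    [0.042,0.027,0.0],
    [0.042,0.027,0],
    [0.042,0.027,0],
    [0.042,0.027,0],
    [0.042,0.027,0],
    [0.042,0.027,0],
    [0.042,0.027,0],
    [0.042,0.027,0],
  ],
  turn=[
    [0,0,0],
    [0,0,0],
    [0,0,0],
    [0,0,0],
    [0,0,0],
    [0,0,0],
    [0,0,0],
    [0,0,0],
    [0,0,0],
    [0,0,0],
  ],
  gripper=[-1,-1,-1,-1,-1,-1,-1,-1,-1,-1],
)

```text
time: 3.4
tool_pos: [0.524, 0.2013, 0.2268]
tool_rot: [-3.141, -0.0, -0.089]
contact_force: [0.7, 0.2, 0.1]
opening: 0.092
```

```bash
cat > w.py <<'E'
from h import *
import sys
Z=dict(ring=.014,pinch=.014,head=0,brush=0)
delta([.5405,.1845,.2],-.089)
for c in sys.argv[2:]:
    p=read_camera(c);save(p,c+sys.argv[1])
    for n in["ring","pinch","head","brush","slim_post"]:
        for r in nets.tip_of(p,n)[:2]: print(c,n,round(r["score"],2),np.round(r["pixel"],1),np.round(onz(p,r["pixel"],Z.get(n,0)),4))
E
python3 w.py 1 wrist
```

```text
t 3.4 pos [0.524  0.2013 0.2268] rot [-3.1413e+00 -2.0000e-04 -8.9300e-02] open 0.092 F [0.7 0.2 0.1]
tool shift [0.0179 0.0152 0.0268]
tool turn [-0.0003 -0.0002 -0.0003]
wrist ring 0.63 [294.9 288.7] [0.53   0.0772 0.014 ]
wrist pinch 0.96 [294.2 155.7] [0.541  0.2287 0.014 ]
wrist head 0.56 [294.3  49.6] [0.5499 0.332  0.    ]
wrist brush 0.62 [299.6 177.6] [0.5453 0.2027 0.    ]
```

View pics/wrist1.png

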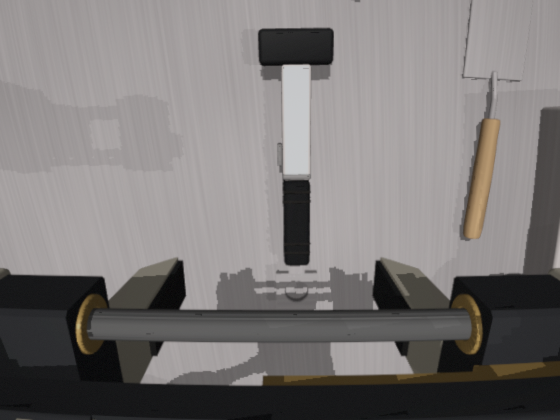

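The wrist view shows the brush's axis almost vertical near column 296. The handle/sleeve joint is at row 178, the handle's end at row 265 and the button at (280,153). I'll intersect these with the top-face height.

Run:
```python
from h import *
p=read_camera("wrist")
for u in[(296.5,179),(297,265),(296,66)]: print(onz(p,u,.028).round(4))
```

```text
[0.5385 0.2094 0.028 ]
[0.532  0.1155 0.028 ]
[0.5462 0.3159 0.028 ]
```

```bash
python3 -c "
from h import *
delta([.5368,.1845,.005],-.071)"
```

```text
t 3.75 pos [0.5216 0.2038 0.2268] rot [-3.1414e+00  4.0000e-04 -8.7600e-02] open 0.0919 F [-0.4 -0.1 -0.3]
tool shift [0.0169 0.0179 0.2218]
tool turn [-0.0002  0.0004 -0.0166]
```

Emit:
carry_out(
  translation=[
    [0.017,0.018,0.0],
    [0,0,0.035],
    [0,0,0.035],
    [0,0,0.035],
    [0,0,0.035],
    [0,0,0.03],
    [0,0,0.02],
    [0,0,0.015],
    [0,0,0],
    [0,0,0],
  ],
  turn=[
    [0,0,-0.017],
    [0,0,0],
    [0,0,0],
    [0,0,0],
    [0,0,0],
    [0,0,0],
    [0,0,0],
    [0,0,0],
    [0,0,0],
    [0,0,0],
  ],
  gripper=[-1,-1,-1,-1,-1,-1,-1,-1,-1,-1],
)

```text
time: 4.75
tool_pos: [0.5376, 0.1844, 0.0223]
tool_rot: [-3.141, -0.0, -0.07]
contact_force: [0.9, -0.3, -0.2]
opening: 0.092
```

```bash
python3 -c "
from h import *
delta([.5368,.1845,.005],-.071)"
```

```text
t 4.75 pos [0.5376 0.1844 0.0223] rot [-3.1414e+00 -4.0000e-04 -7.0500e-02] open 0.092 F [ 0.9 -0.3 -0.2]
tool shift [-0.0009 -0.      0.0173]
tool turn [-0.0002 -0.0004  0.0005]
```

Emit:
carry_out(
  translation=[
    [-0.001,0,0.017],
    [0,0,0],
    [0,0,0],
    [0,0,0],
    [0,0,0],
    [0,0,0],
    [0,0,0],
    [0,0,0],
    [0,0,0],
    [0,0,0],
  ],
  turn=[
    [0,0,0],
    [0,0,0],
    [0,0,0],
    [0,0,0],
    [0,0,0],
    [0,0,0],
    [0,0,0],
    [0,0,0],
    [0,0,0],
    [0,0,0],
  ],
  gripper=[-1,-1,1,1,1,1,1,1,1,1],
  squeeze=35,
)

```text
time: 5.75
tool_pos: [0.5371, 0.1835, 0.0047]
tool_rot: [-3.141, -0.0, -0.072]
contact_force: [1.5, -1.1, -0.7]
opening: 0.032
```

Emit:
carry_out(
  translation=[
    [0,0,-0.01],
    [0,0,-0.02],
    [0,0,-0.02],
    [0,0,-0.02],
    [0,0,-0.02],
    [0,0,0],
    [0,0,0],
  ],
  turn=[
    [0,0,0],
    [0,0,0],
    [0,0,0],
    [0,0,0],
    [0,0,0],
    [0,0,0],
    [0,0,0],
  ],
  gripper=[1,1,1,1,1,1,1],
)

```text
time: 6.45
tool_pos: [0.5366, 0.1834, 0.0945]
tool_rot: [3.142, 0.0, -0.072]
contact_force: [-0.1, -0.5, -4.3]
opening: 0.0277
```

Run:
```python
from h import *
th=np.radians(105); post=np.array([.661,-.224]); b=np.array([np.cos(th),np.sin(th)])
print(post+105*1e-3*b)
delta([*(post+.105*b),.097],th-np.pi/2)
p=read_camera("top"); save(p,"top2")
q=read_camera("side"); save(q,"side2")
for n in("slim_post","stout_post","ring"):
  for z in (p,q):
    for r in nets.tip_of(z,n)[:1]: print(n,r["score"],r["pixel"],onz(z,r["pixel"],.1 if n=="ring" else 0).round(4))
    for r in nets.regions_of(z,n)[:1]:
      m=r["region"];y,x=np.where(m);print("  reg",r["score"],x.min(),x.max(),y.min(),y.max())
v=np.hstack([cv2.resize(p["img"][130:250,330:470],None,fx=3,fy=3,interpolation=2),cv2.resize(q["img"][270:390,260:400],None,fx=3,fy=3,interpolation=2)])
cv2.imwrite("pics/posts.png",cv2.resize(v[:,:,::-1],(800,343)))
```

```text
[ 0.633824   -0.12257779]
t 6.45 pos [0.5366 0.1834 0.0945] rot [ 3.1415e+00  3.0000e-04 -7.1900e-02] open 0.0277 F [-0.1 -0.5 -4.3]
tool shift [ 0.119   0.2982 -0.0025]
tool turn [ 0.000e+00  3.000e-04 -3.337e-01]
slim_post 0.66 [380.7, 159.4] [ 0.6641 -0.2253  0.    ]
  reg 0.78 375 392 152 171
slim_post 0.89 [341.2, 305.5] [ 0.6543 -0.2304  0.    ]
  reg 0.53 332 352 286 313
stout_post 0.87 [374.5, 218.8] [ 0.5033 -0.2034  0.    ]
  reg 0.68 366 385 208 225
stout_post 0.62 [274.7, 302.9] [ 0.5116 -0.1941  0.    ]
  reg 0.89 264 284 285 312
ring 0.7 [269.1, 211.9] [0.5243 0.0774 0.1   ]
  reg 0.96 242 279 202 222
ring 0.8 [256.3, 201.1] [0.518  0.0912 0.1   ]
  reg 0.84 251 270 157 209
```

View pics/posts.png

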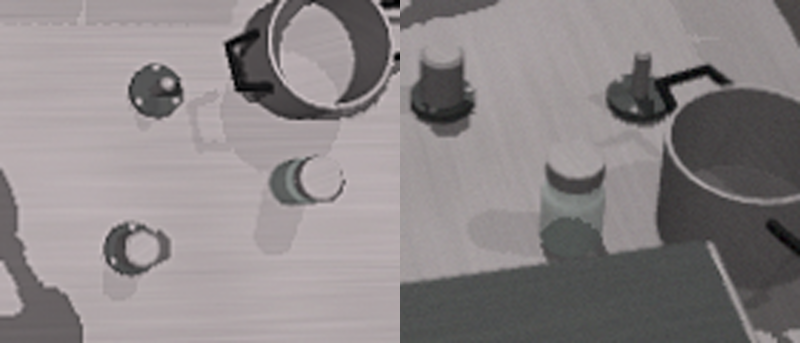

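Both posts are clear, and the slim one is beside the pot. In the top view its flange centre is at about (384.6,161.5) and its tip at (388.8,159.4). The side view has the tip at about (344.7,289). The network's pixel is a few px off, so I'll triangulate from these myself.

Run:
```python
from h import *
p=read_camera("top");q=read_camera("side")
print("flange",onz(p,(384.6,161.5),.009),onz(q,(343,305),.009))
print("tip",onz(p,(388.8,159.4),.05),onz(q,(344.7,289),.05),tri(p,(388.8,159.4),q,(344.7,289)))
# flange centroid by segmentation of dark pixels
g=cv2.cvtColor(p["img"],cv2.COLOR_RGB2GRAY)[145:180,368:402]
m=(g<110).astype(np.uint8);n,l,s,c=cv2.connectedComponentsWithStats(m);print(s,c+[368,145])
g=cv2.cvtColor(q["img"],cv2.COLOR_RGB2GRAY)[283:318,326:362]
print(g[::2,::2])
```

```text
flange [ 0.65687624 -0.23335443  0.009     ] [ 0.65495844 -0.23951715  0.009     ]
tip [ 0.65603395 -0.23296118  0.05      ] [ 0.65688107 -0.23514817  0.05      ] [ 0.65686163 -0.23352857  0.04859987]
[[  0   0  34  35 951]
 [  7   8  19  19 239]] [[384.69716088 162.05362776]
 [383.71548117 161.78661088]]
[[156 161 159 158 152 157 155 155 157 155 157 155 154 153 155 154 155 153]
 [154 157 159 157 154 157 159 157 158 154 156 154 155 153 156 157 156 152]
 [156 159 159 157 155 155 157 157 158 156 153 158 156 152 156 156 154 153]
 [158 156 159 160 156 158 154 157 110 123 113 151 156 155 152 154 155 154]
 [156 158 157 161 157 158 155 155  84  65  65 148 160 156 156 157 158 153]
 [154 157 156 159 159 158 157 157  82  69  63 147 156 156 154 155 154 142]
 [154 159 156 157 159 159 151 152  67  66  65 146 157 160 145 109  51  24]
 [156 155 157 154 156 156  96  76  68  67  60  74  82  25  18  18  15  30]
 [154 155 157 153  80  77  82  77  67  67  63  77  16  22  40  82 105 153]
 [159 155 154 103  69  69  70  70  69  70  63  77  28  23  79 155 157 155]
 [150 140 143  93  75  72  75  71  63  68  48  77  76   7  16 161 156 153]
 [150 143 142  83  71  78  81  76  58  42  46  44  78  20  29  77 156 145]
 [155 155 147 110  32  67  78  90 120  42  44  40  78  70  20  62 139  59]
 [155 156 154 145  77  32  42  60 106  72  42  42  47  30  54 147  62  63]
 [154 157 156 157 153 103  41  36  33  29  31  32  45  81 148  73  59  63]
 [154 158 158 156 159 155 155 115 113  72  76  90 126 155 157  57  63  61]
 [153 155 158 157 157 157 152 150 149 159 156 158 159 159 153  54  62  63]
 [153 159 158 159 151 146 144 145 144 144 157 156 161 137 146  58  63  62]]
```

Emit:
carry_out(
  translation=[
    [0,0,0],
    [0,0,0],
    [0,0,0],
    [0,0,0],
    [0,0.02,0],
    [0,0.03,0],
    [0,0.04,0],
    [0,0.04,0],
    [0,0.04,0],
    [0,0.04,0],
  ],
  turn=[
    [0,0,-0.083],
    [0,0,-0.083],
    [0,0,-0.083],
    [0,0,-0.083],
    [0,0,0],
    [0,0,0],
    [0,0,0],
    [0,0,0],
    [0,0,0],
    [0,0,0],
  ],
  gripper=[1,1,1,1,1,1,1,1,1,1],
)

```text
time: 8.25
tool_pos: [0.5912, -0.021, 0.0948]
tool_rot: [3.142, -0.0, 0.26]
contact_force: [-0.1, 0.7, -3.4]
opening: 0.0279
```

Emit:
carry_out(
  translation=[
    [0.003,0.04,0],
    [0.003,0.04,0],
    [0.003,0.03,0],
    [0,0.01,0],
    [0,0,0],
    [0,0,0],
  ],
  turn=[
    [0,0,0],
    [0,0,0],
    [0,0,0],
    [0,0,0],
    [0,0,0],
    [0,0,0],
  ],
  gripper=[1,1,1,1,1,1],
)

```text
time: 8.85
tool_pos: [0.6299, -0.1321, 0.0944]
tool_rot: [-3.14, 0.001, 0.26]
contact_force: [0.1, 0.8, -3.9]
opening: 0.0278
```

Run:
```python
from h import *
delta([.6301,-.133,.094],.26)
p=read_camera("top");q=read_camera("side");save(p,"top3");save(q,"side3")
for z in(p,q):
    for r in nets.tip_of(z,"ring")[:2]: print(r["score"],r["pixel"],onz(z,r["pixel"],.104).round(4))
print(proj(p,[[.657,-.2335,.104],[.657,-.2335,.05]]),proj(q,[[.657,-.2335,.104],[.657,-.2335,.05]]))
v=np.hstack([cv2.resize(p["img"][110:230,320:460],None,fx=3,fy=3,interpolation=2),cv2.resize(q["img"][220:340,270:410],None,fx=3,fy=3,interpolation=2)])
cv2.imwrite("pics/ring3.png",cv2.resize(v[:,:,::-1],(800,343)))
```

```text
t 8.85 pos [ 0.6299 -0.1321  0.0944] rot [-3.1404e+00  7.0000e-04  2.6020e-01] open 0.0278 F [ 0.1  0.8 -3.9]
tool shift [-0.0001  0.0009  0.0004]
tool turn [-0.0012  0.0007  0.0002]
0.78 [343.0, 268.1] [ 0.6501 -0.2312  0.104 ]
[[395.25836192 155.52407076]
 [388.98988609 159.02890838]] [[346.48343746 268.37073954]
 [344.52695101 288.52152291]]
```

View pics/ring3.png

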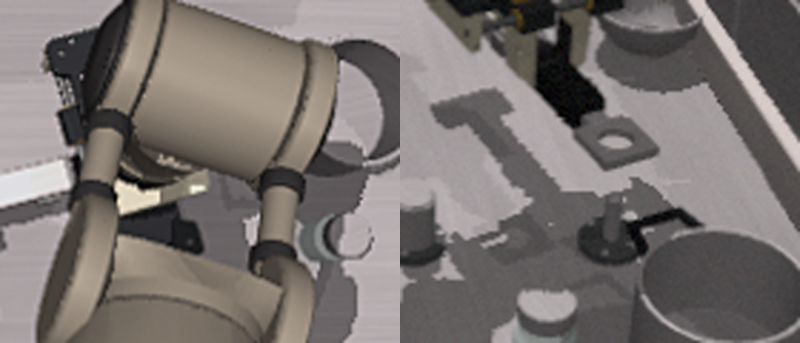

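In the side view the hole is at about (346.6,269.4), against a predicted (346.5,268.4) above the post, so the aim agrees to about 1 px. I'll lower to just above the post and check again.

Emit:
carry_out(
  translation=[
    [0,0.001,0.015],
    [0,0,0.015],
    [0,0,0.012],
    [0,0,0],
    [0,0,0],
    [0,0,0],
  ],
  turn=[
    [0,0,0],
    [0,0,0],
    [0,0,0],
    [0,0,0],
    [0,0,0],
    [0,0,0],
  ],
  gripper=[1,1,1,1,1,1],
)

```text
time: 9.65
tool_pos: [0.6312, -0.1342, 0.0533]
tool_rot: [3.141, -0.001, 0.26]
contact_force: [-0.6, 0.2, -3.7]
opening: 0.0274
```

Run:
```python
from h import *
delta([.6301,-.133,.052],.26)
q=read_camera("side");save(q,"side4")
for r in nets.tip_of(q,"ring")[:2]: print(r["score"],r["pixel"],onz(q,r["pixel"],.062).round(4))
print(proj(q,[[.657,-.2335,.062],[.657,-.2335,.05]]))
v=cv2.resize(q["img"][250:340,290:410],None,fx=6,fy=6,interpolation=2)
cv2.imwrite("pics/ring4.png",v[:,:,::-1])
```

```text
t 9.65 pos [ 0.6312 -0.1342  0.0533] rot [ 3.141e+00 -1.100e-03  2.601e-01] open 0.0274 F [-0.6  0.2 -3.7]
tool shift [-0.0008 -0.0014  0.0013]
tool turn [ 0.0006 -0.0011  0.0001]
0.68 [345.0, 286.5] [ 0.6547 -0.2413  0.062 ]
[[344.95552492 284.13470437]
 [344.52695101 288.52152291]]
```

View pics/ring4.png

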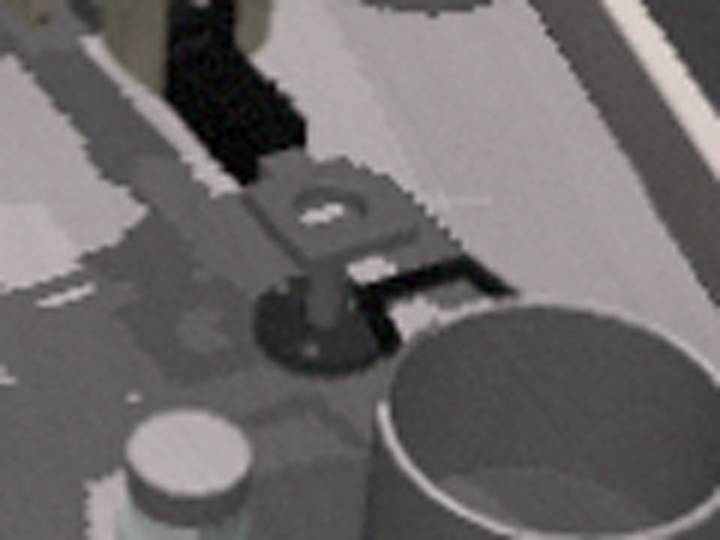

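In the side view the post lines up with the hole in column. The hole's top rim is at about (345,284.7), around 2 px lower than modelled. That means the ring is either a few mm further along the brush axis or slightly lower. The wrist view will settle how far the joint is from the tool.

Run:
```python
from h import *
w=read_camera("wrist");save(w,"wrist4")
s=robot.observe();t=np.array(s["tool_pos"]);b=np.array([np.cos(1.831),np.sin(1.831),0])
zu=t[2]-.0047
for n,z in(("pinch",.014),("head",0)):
  for r in nets.tip_of(w,n)[:1]:
    X=onz(w,r["pixel"],zu+z);print(n,r["score"],r["pixel"],"along",(X-t)@b,"lat",(X-t)@np.array([-b[1],b[0],0]))
for d in(.020,.026,.032):print(d,proj(w,[t*[1,1,0]+[0,0,zu+.028]+d*b,t*[1,1,0]+[0,0,zu+.028]+(d+.11)*b]))
cv2.imwrite("pics/w4.png",cv2.resize(w["img"][20:320,180:420],None,fx=2,fy=2,interpolation=2)[:,:,::-1])
```

```text
pinch 0.96 [278.8, 181.5] along 0.04821419157623255 lat 0.0016957288676729288
0.02 [[283.07704438 256.85999545]
 [283.76517648 -50.57072077]]
0.026 [[283.11976738 243.08500067]
 [283.78521876 -69.83267805]]
0.032 [[283.16252784 228.95051523]
 [283.80116481 -89.1027182 ]]
```

View pics/w4.png

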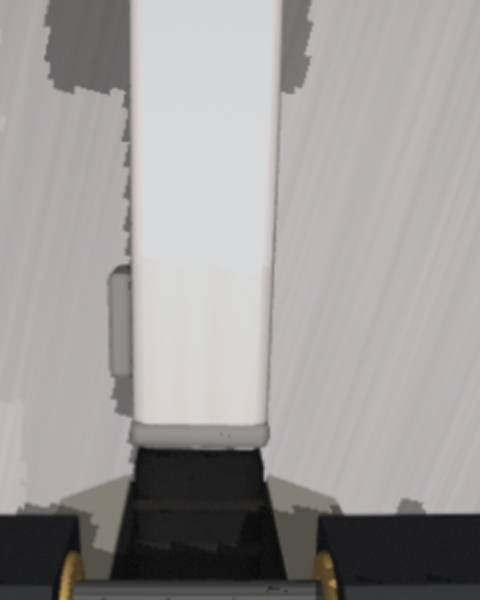

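Run:
```python
from h import *
w=read_camera("wrist")
s=robot.observe();t=np.array(s["tool_pos"]);b=np.array([np.cos(1.831),np.sin(1.831),0]);n=np.array([-b[1],b[0],0])
for tilt in(-.1,-.05,0,.05,.1):
  o=t+[0,0,.0233]
  bb=b*np.cos(tilt)+np.array([0,0,np.sin(tilt)])
  print(tilt,[ (a[1].round(0),(np.linalg.norm(a-c)).round(1)) for d in(.032,.06,.09) for a,c in[proj(w,[o+d*bb+.014*n,o+d*bb-.014*n])]])
q=read_camera("side")
for off,tilt in((.104,0),(.107,0),(.104,.05),(.107,.03)):
  bb=b*np.cos(tilt)+np.array([0,0,np.sin(tilt)]); print(off,tilt,proj(q,[t+[0,0,.0133]-off*bb]))
```

```text
-0.1 [(np.float64(227.0), np.float64(69.1)), (np.float64(157.0), np.float64(71.7)), (np.float64(77.0), np.float64(74.1))]
-0.05 [(np.float64(228.0), np.float64(69.9)), (np.float64(157.0), np.float64(73.2)), (np.float64(75.0), np.float64(76.5))]
0 [(np.float64(229.0), np.float64(70.6)), (np.float64(158.0), np.float64(74.8)), (np.float64(74.0), np.float64(79.1))]
0.05 [(np.float64(230.0), np.float64(71.4)), (np.float64(160.0), np.float64(76.4)), (np.float64(73.0), np.float64(81.9))]
0.1 [(np.float64(232.0), np.float64(72.1)), (np.float64(161.0), np.float64(78.0)), (np.float64(73.0), np.float64(84.8))]
0.104 0 [[345.55570079 282.79866063]]
0.107 0 [[346.30477073 283.58214334]]
0.104 0.05 [[345.33552844 284.67992797]]
0.107 0.03 [[346.17523352 284.75428707]]
```

Emit:
carry_out(
  translation=[
    [-0.0005,-0.003,0],
    [0,0,0.004],
    [0,0,0.004],
    [0,0,0.004],
    [0,0,0.004],
    [0,0,0],
    [0,0,0],
  ],
  turn=[
    [0,0,0],
    [0,0,0],
    [0,0,0],
    [0,0,0],
    [0,0,0],
    [0,0,0],
    [0,0,0],
  ],
  gripper=[1,1,1,1,1,1,1],
)

```text
time: 10.7
tool_pos: [0.6294, -0.1313, 0.0365]
tool_rot: [-3.141, 0.0, 0.26]
contact_force: [1.3, -0.7, -2.7]
opening: 0.0277
```

Run:
```python
from h import *
delta([.6297,-.1316,.006],.26)
q=read_camera("side");save(q,"side5")
v=cv2.resize(q["img"][250:340,290:410],None,fx=6,fy=6,interpolation=2)
cv2.imwrite("pics/ring5.png",v[:,:,::-1])
```

```text
t 10.7 pos [ 0.6294 -0.1313  0.0365] rot [-3.1413e+00  2.0000e-04  2.5990e-01] open 0.0277 F [ 1.3 -0.7 -2.7]
tool shift [0.0002 0.0004 0.0305]
tool turn [-0.0003  0.0002 -0.0001]
```

View pics/ring5.png

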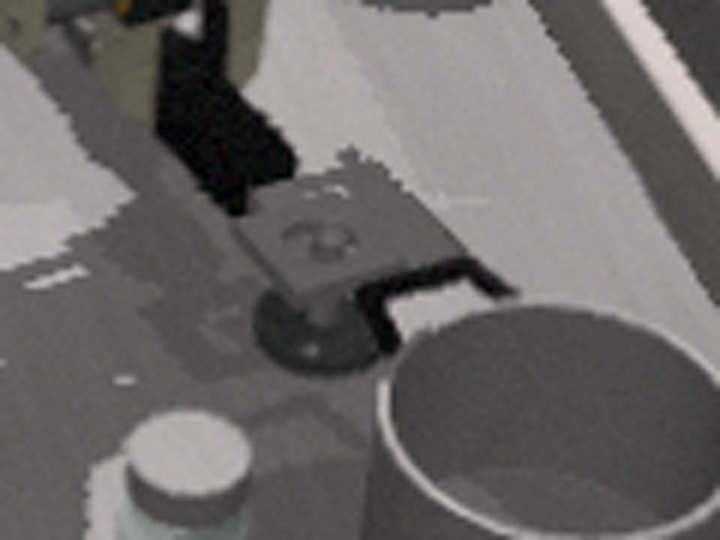

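The post's tip (345,290) shows inside the hole (centre about 343.7,290), so the ring is threading. I'll nudge 2 mm in +x and lower.

Emit:
carry_out(
  translation=[
    [0.002,0,0.0],
    [0,0,0.005],
    [0,0,0.005],
    [0,0,0.005],
    [0,0,0.005],
    [0,0,0.005],
    [0,0,0.004],
    [0,0,0],
    [0,0,0],
  ],
  turn=[
    [0,0,0],
    [0,0,0],
    [0,0,0],
    [0,0,0],
    [0,0,0],
    [0,0,0],
    [0,0,0],
    [0,0,0],
    [0,0,0],
  ],
  gripper=[1,1,1,1,1,1,1,1,1],
)

```text
time: 11.65
tool_pos: [0.6313, -0.1307, 0.0085]
tool_rot: [3.142, -0.0, 0.26]
contact_force: [-3.7, 1.3, 5.2]
opening: 0.0278
```

Run:
```python
from h import *
delta([.6297,-.1316,.005],.26)
q=read_camera("side");save(q,"side6")
v=cv2.resize(q["img"][250:340,290:410],None,fx=6,fy=6,interpolation=2)
cv2.imwrite("pics/ring6.png",v[:,:,::-1])
```

```text
t 11.65 pos [ 0.6313 -0.1307  0.0085] rot [ 3.1416e+00 -1.0000e-04  2.6010e-01] open 0.0278 F [-3.7  1.3  5.2]
tool shift [-0.0018  0.0004  0.0035]
tool turn [ 0.     -0.0001  0.0001]
```

View pics/ring6.png

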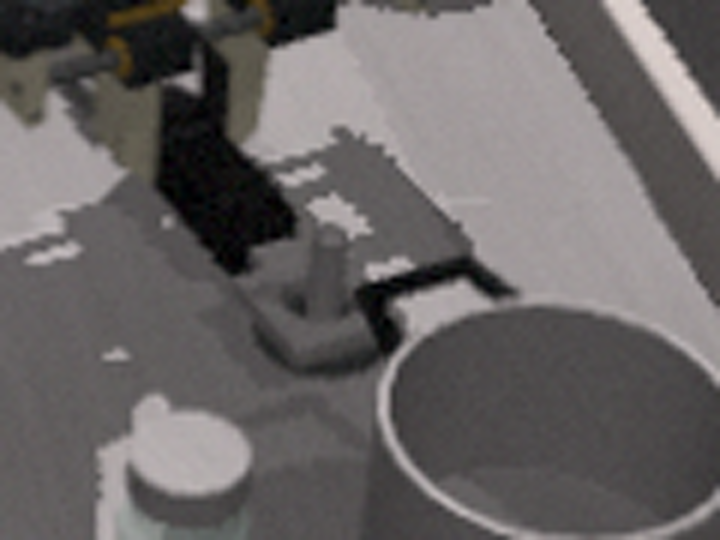

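The ring is down round the post, with the tip standing up through it, and the plate is resting on the flange. I'll release, then slide the open fingers along the brush to the pinch point.

Emit:
carry_out(
  translation=[
    [0,0,0],
    [0,0,0],
    [0,0,0],
    [0,0,0],
    [0,0,0],
    [0,0,0],
    [0,0,0],
    [0,0,0],
    [0,0,0],
    [0,0,0],
  ],
  turn=[
    [0,0,0],
    [0,0,0],
    [0,0,0],
    [0,0,0],
    [0,0,0],
    [0,0,0],
    [0,0,0],
    [0,0,0],
    [0,0,0],
    [0,0,0],
  ],
  gripper=[-1,-1,-1,-1,-1,-1,-1,-1,-1,-1],
)

```text
time: 12.7
tool_pos: [0.6314, -0.1308, 0.0077]
tool_rot: [-3.142, -0.0, 0.26]
contact_force: [0.4, -0.5, -0.7]
opening: 0.0918
```

Run:
```python
from h import *
delta([.6297,-.1316,.005],.26)
w=read_camera("wrist");save(w,"wrist7")
s=robot.observe();t=np.array(s["tool_pos"])
q=read_camera("side");p=read_camera("top")
for c,im in(("w",w),("side",q),("top",p)):
 for n,z in(("ring",.014),("pinch",.014),("head",0)):
  for r in nets.tip_of(im,n)[:1]: print(c,n,round(r["score"],2),r["pixel"],onz(im,r["pixel"],z).round(4))
# edges of white sleeve in wrist
cv2.imwrite("pics/w7.png",cv2.resize(np.hstack([w["img"][0:300,150:430],q["img"][180:480-0,200:400][:240].repeat(1,0) if False else cv2.resize(q["img"][190:330,240:360],(257,300),interpolation=2)]),None,fx=1.45,fy=1.45)[:,:,::-1])
```

```text
t 12.7 pos [ 0.6314 -0.1308  0.0077] rot [-3.1415e+00 -1.0000e-04  2.5990e-01] open 0.0918 F [ 0.4 -0.5 -0.7]
tool shift [-0.0018  0.0004  0.0027]
tool turn [-0.0001 -0.0001 -0.0001]
w pinch 0.77 [277.3, 182.2] [ 0.6169 -0.0857  0.014 ]
side ring 0.71 [338.6, 302.2] [ 0.6461 -0.2342  0.014 ]
side pinch 0.46 [307.2, 263.7] [ 0.6127 -0.0825  0.014 ]
side head 0.72 [290.2, 245.6] [0.5937 0.0208 0.    ]
top pinch 0.69 [331.2, 172.1] [ 0.6291 -0.087   0.014 ]
top head 0.68 [292.8, 184.0] [0.6003 0.0149 0.    ]
```

View pics/w7.png

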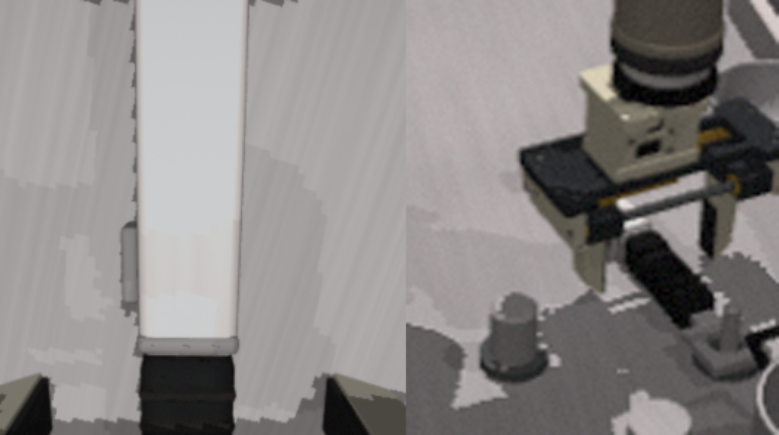

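The brush stayed in place with the joint at about (280,243) in the wrist image and the button at row ~183. The pinch point is about 49 mm ahead of the tool.

Emit:
carry_out(
  translation=[
    [-0.001,-0.01,0],
    [0,-0.013,0],
    [0,-0.013,0],
    [0,-0.013,0],
    [0,0,0.002],
    [0,0,0],
    [0,0,0],
  ],
  turn=[
    [0,0,0],
    [0,0,0],
    [0,0,0],
    [0,0,0],
    [0,0,0],
    [0,0,0],
    [0,0,0],
  ],
  gripper=[-1,-1,-1,-1,-1,-1,-1],
)

```text
time: 14.0
tool_pos: [0.618, -0.0839, 0.0057]
tool_rot: [3.141, -0.0, 0.26]
contact_force: [0.2, -0.3, -0.1]
opening: 0.0918
```

Emit:
carry_out(
  translation=[
    [0,0,0],
    [0,0,0],
    [0,0,0],
    [0,0,0],
    [0,0,0],
    [0,0,0],
    [0,0,0],
    [0,0,0],
    [0,0,0],
    [0,0,0],
  ],
  turn=[
    [0,0,0],
    [0,0,0],
    [0,0,0],
    [0,0,0],
    [0,0,0],
    [0,0,0],
    [0,0,0],
    [0,0,0],
    [0,0,0],
    [0,0,0],
  ],
  gripper=[1,1,1,1,1,1,1,1,1,1],
  squeeze=30,
)

```text
time: 15.0
tool_pos: [0.6179, -0.0836, 0.0057]
tool_rot: [-3.142, -0.0, 0.26]
contact_force: [0.0, 0.6, -1.0]
opening: 0.0279
```

Run:
```python
from h import *
delta([.6297,-.1316,.005],.26)
q=read_camera("side")
for n,z in(("ring",.014),("pinch",.014),("head",0)):
  for r in nets.tip_of(q,n)[:1]: print(n,round(r["score"],2),r["pixel"],onz(q,r["pixel"],z).round(4))
```

```text
t 15.0 pos [ 0.6179 -0.0836  0.0057] rot [-3.1415e+00 -2.0000e-04  2.6000e-01] open 0.0279 F [ 0.   0.6 -1. ]
tool shift [-0.0009  0.0494  0.0007]
tool turn [-0.     -0.0002 -0.    ]
ring 0.7 [341.6, 300.0] [ 0.6548 -0.2283  0.014 ]
pinch 0.46 [311.7, 264.9] [ 0.6222 -0.0893  0.014 ]
head 0.46 [287.2, 245.2] [0.5865 0.024  0.    ]
```

The opening is 27.9 mm, so the button is pressed flush. Next is the straight pull.

Emit:
carry_out(
  translation=[
    [0,-0.004,0],
    [0,-0.008,0],
    [0,-0.01,0],
    [0,-0.01,0],
    [0,-0.01,0],
    [0,-0.01,0],
    [0,-0.008,0],
    [0,-0.005,0],
    [0,0,0],
    [0,0,0],
  ],
  turn=[
    [0,0,0],
    [0,0,0],
    [0,0,0],
    [0,0,0],
    [0,0,0],
    [0,0,0],
    [0,0,0],
    [0,0,0],
    [0,0,0],
    [0,0,0],
  ],
  gripper=[1,1,1,1,1,1,1,1,1,1],
)

```text
time: 16.2
tool_pos: [0.6008, -0.0201, 0.0057]
tool_rot: [-3.14, 0.0, 0.26]
contact_force: [-0.7, 2.4, -0.0]
opening: 0.0281
```

Emit:
carry_out(
  translation=[
    [0,-0.003,0],
    [0,-0.003,0],
    [0,-0.002,0],
    [0,0,0],
    [0,0,0],
  ],
  turn=[
    [0,0,0],
    [0,0,0],
    [0,0,0],
    [0,0,0],
    [0,0,0],
  ],
  gripper=[1,1,1,1,1],
)

```text
time: 16.7
tool_pos: [0.599, -0.0131, 0.0057]
tool_rot: [-3.141, 0.0, 0.26]
contact_force: [-0.5, -1.1, -1.3]
opening: 0.028
```

Run:
```python
from h import *
delta([.6179,-.0836,.0057],.26)
```

```text
t 16.7 pos [ 0.599  -0.0131  0.0057] rot [-3.1413  0.      0.26  ] open 0.028 F [-0.5 -1.1 -1.3]
tool shift [ 0.0001  0.073  -0.    ]
tool turn [-0.0003  0.     -0.    ]
```

Emit:
carry_out(
  translation=[
    [0,-0.002,0],
    [0,-0.002,0],
    [0,0,0],
    [0,0,0],
  ],
  turn=[
    [0,0,0],
    [0,0,0],
    [0,0,0],
    [0,0,0],
  ],
  gripper=[1,1,1,1],
)

```text
time: 17.1
tool_pos: [0.5983, -0.0097, 0.0057]
tool_rot: [3.141, -0.001, 0.26]
contact_force: [2.0, -5.0, -1.5]
opening: 0.028
```

Emit:
carry_out(
  translation=[
    [0,-0.002,0],
    [0,0,0],
    [0,0,0],
  ],
  turn=[
    [0,0,0],
    [0,0,0],
    [0,0,0],
  ],
  gripper=[1,1,1],
)

```text
time: 17.4
tool_pos: [0.5985, -0.0095, 0.0059]
tool_rot: [3.139, -0.001, 0.26]
contact_force: [2.8, -12.3, -3.0]
opening: 0.0284
```

The pull stopped after 76.6 mm (about 71 travel plus about 6 slack) and the force rose. I'll ease 1 mm and check visually.

Emit:
carry_out(
  translation=[
    [0,0.001,0],
    [0,0,0],
    [0,0,0],
    [0,0,0],
    [0,0,0],
  ],
  turn=[
    [0,0,0],
    [0,0,0],
    [0,0,0],
    [0,0,0],
    [0,0,0],
  ],
  gripper=[1,1,1,1,1],
)

```text
time: 17.9
tool_pos: [0.5984, -0.0096, 0.0058]
tool_rot: [3.14, -0.001, 0.26]
contact_force: [2.0, -8.3, -1.8]
opening: 0.0275
```

Run:
```python
from h import *
delta([.6179,-.0836,.0057],.26)
q=read_camera("side");p=read_camera("top")
for c,im in(("side",q),("top",p)):
 for n,z in(("ring",.014),("pinch",.014),("head",0)):
  for r in nets.tip_of(im,n)[:1]: print(c,n,round(r["score"],2),r["pixel"],onz(im,r["pixel"],z).round(4))
cv2.imwrite("pics/end.png",np.hstack([cv2.resize(q["img"][180:340,250:390],(400,457),interpolation=2),cv2.resize(p["img"][110:270,260:400],(400,457),interpolation=2)])[:,:,::-1])
```

```text
t 17.9 pos [ 0.5984 -0.0096  0.0058] rot [ 3.1398e+00 -8.0000e-04  2.5980e-01] open 0.0275 F [ 2.  -8.3 -1.8]
tool shift [-0.0001  0.0765  0.0002]
tool turn [ 0.0018 -0.0008 -0.0002]
side ring 0.75 [340.5, 298.3] [ 0.6541 -0.2222  0.014 ]
side pinch 0.64 [311.3, 274.0] [ 0.6124 -0.1241  0.014 ]
side head 0.71 [273.6, 232.8] [0.5631 0.0883 0.    ]
top ring 0.86 [385.0, 162.3] [ 0.6539 -0.2329  0.014 ]
top head 0.67 [265.6, 193.1] [0.5771 0.0879 0.    ]
```

View pics/end.png

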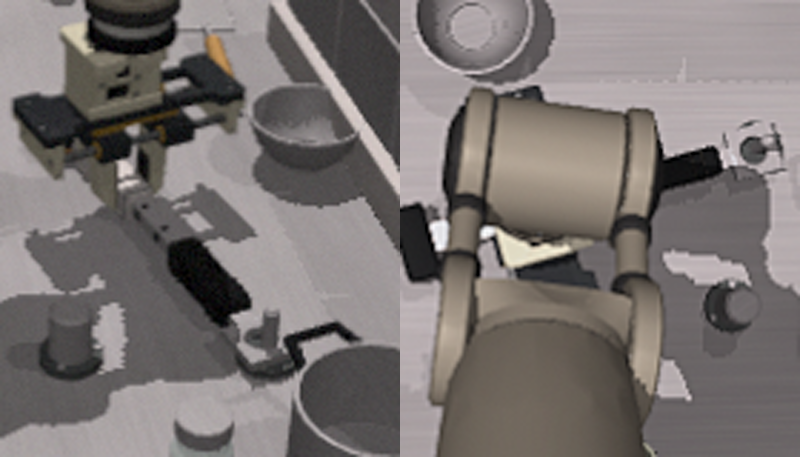

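The side view shows the bare rod drawn out between handle and sleeve, and the ring on the slim post (tip at about (344,289)). Both overhead checks put the head about 74–77 mm further out, including roughly 6 mm of ring slack. I'm handing in.

```bash
python3 -c "
from h import *
robot.hand_in();delta([.598,-.01,.0058])"
```

```text
the job is handed in; nothing more can be done
the job is handed in; nothing more can be done
```

The job is handed in: the brush hangs by its ring on the slim post. The sleeve is out at its end stop, and the gripper still holds it at 30 N. No verdict was reported.

**What I did:** I carried the brush by its handle, threaded the ring over the slim post and let go. Then I pinched the button flush, with the finger opening going to 27.9 mm. I pulled the sleeve straight out until it stopped after 76.6 mm, which is about 71 mm of travel plus about 6 mm of ring slack. The pull force rose to about 12 N, so I eased off 1 mm.

**Last checks, about 18 s into the 51 s:**
- **Extension:** about 8 N of steady tension remained against the end stop. The side picture shows the bare rod between handle and sleeve, and the head moved out about 74 to 77 mm in the side and top pictures.
- **Ring:** both views show it around the post.
- **Bystanders:** those visible in the last pictures look unmoved. I did not measure them all again.

**Checks that disagreed:**
- **Ring position at the end:** the side-view network put the ring about 11 mm from the post axis, just over the 10 mm limit. The top view put it about 3 mm away. I trusted the pictures, since the hole leaves only about 6 mm of play.
- **Pinch point:** the side-view network's final pinch point was about 115 mm from the gripper that was holding it, so I ignored it.
- **Before threading:** the side view showed the ring about 2 px lower than expected. I moved it back 3 mm along the brush, and later 2 mm sideways as it threaded.

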